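Set a bar against its stop and clamp it a quarter turn past contact

TASK

Slide the aluminium bar along its channel until it sits fully home against the red end stop, pushing gently. Then turn the black clamp knob clockwise (seen from above) until its brass pad just touches the bar, and from there add a quarter of a turn, no more. Leave the bar clamped against the stop, and leave the screwdriver, oil bottle and tin alone.

Things in the scene. Friction and masses are not known exactly. Their poses are not given: they have to be found in the camera images.
- clamp: grey-blue fixture bolted to the bench. Origin: bench top under mid-channel; x along the channel to the red stop, y to the side column, z up. Base plate x -60 to 85, y -53 to 77, 12 high. Column 36 x 26 at x 35, y 60; its arm (top 82 above the bench) holds a vertical screw at x 35, y 0: knob above, brass pad (22 diameter) a few mm over the bar. Includes screw, pad, knob; not the support
- knob_grip (a point): grip point of the black square knob, on its axis, turning with it (x and y square to its flats, x marked by a white line on top, z up). Knob 30 x 30, 32 high; the point is 16 above its underside, 14 below its top, about 132 above the bench at the start. Clockwise from above tightens; 10 mm down per full turn, knob and all. An 18 diameter steel hub, 22 high, is below it
- support: steel work support on the fixture: a channel 140 long and 29 wide between two rails 10 high, with the red end stop at its +x end. Origin: under the channel, 10 below its floor; same x, y as the clamp's origin, height 8 to 12 above the bench. Floor from x -55 to 85, stop face at x 80, the stop 18 high and 46 wide
- stop_face (a point): the middle of the red end stop's face that the bar must meet, 8 above the channel floor; x points into the stop
- bar: loose aluminium bar 160 x 26 x 16, about 0.18 kg, lying in the channel; origin: centre of its underside, x along it towards the stop, z up. Its near end sticks out of the channel on the -x side
- bar_near_end (a point): centre of the bar's near end face (26 wide, 16 high), 8 above its underside: push here towards the stop
- bar_far_end (a point): centre of the bar's far end face, which must meet the stop face; it starts 15 to 40 short of it
- screwdriver: red-handled screwdriver lying on the bench, to be left alone; origin under its middle
- oil_bottle: yellow oil bottle with red cap, 44 diameter, 110 high, standing on the bench, to be left alone; origin centre of its underside
- tin: open dark tin, 72 diameter, 32 high, standing on the bench, to be left alone; origin centre of its underside
- screw_boss (a point): centre of the boss top, 84 above the bench, where the screw enters. Touch is 0.7 to 4.4 rad from the start. Thread friction is 0.22 N m (self-locking). At touch the torque resisting clockwise turning steps up 0.11 N m within 0.2 rad, then grows 0.03 per quarter turn (pad on a preloaded spring; 100 N at a quarter turn). At rest, friction may act either way: compare readings taken alike
Things that resemble listed ones, but are neither listed nor needed, are in the scene too. Of the things shaped like the bar, the aluminium one is meant. There is more than one size of the clamp; the job needs the smallest.

How it is judged (in metres and radians):
On the way, in this order (a step that is already met when the one before it is completed fails the run):
1. the bar is fully home: its far end within 2 mm of the stop face, before the pad touches it (x of bar_far_end in the frame of stop_face above -0.002 m and contact force between clamp and bar below 1 N), for 0.2 s.
2. the pad has come down onto the bar, which is still home (contact force between clamp and bar above 10 N and x of bar_far_end in the frame of stop_face above -0.002 m), for 0.2 s.
At the end, for the whole second after the job is handed in: the bar rests within 2 mm of the stop face, held by the pad with 87 to 114 N (a quarter turn past touch, give or take about an eighth) (contact force between clamp and bar between 87 and 114 N and x of bar_far_end in the frame of stop_face above -0.002 m and linear speed of bar below 0.01 m/s).
It fails at once if overtightened: the pad presses the bar with more than 120 N (nearly half a turn past touch) (contact force between clamp and bar above 120 N).
It fails at once if the bar is shoved with more than 40 N (contact force between the fingers and bar above 40 N).
It fails at once if the screwdriver is disturbed by more than 20 mm (distance of screwdriver from where it was at the start of the episode above 0.02 m).
It fails at once if the oil bottle is disturbed by more than 20 mm or tipped (distance of oil_bottle from where it was at the start of the episode above 0.02 m or angle between oil_bottle's own z axis and vertical above 0.3 rad).
It fails at once if the tin is disturbed by more than 20 mm (distance of tin from where it was at the start of the episode above 0.02 m).
It also fails if it takes over 72 s, if anything falls off the work surface, if the arm or the gripper's body presses on something with over 40 N, if the wrist force passes 120 N, or if a joint passes its speed limit or range.

ROBOT

A 6-joint arm with a two-finger parallel gripper is mounted at the origin on the work surface. World frame = base frame: x ahead of the robot, y to its left, z up, the work surface at z = 0. Lengths are in m, angles in degrees, forces in N, time in s.
With the tool pointing down it reaches from about 0.275 to 0.875 m from the base axis. Payload 12.5 kg.
Tool frame: the origin (TCP) lies where the fingers leave the gripper's body, on its centre line; the fingertips stand bot.tip_reach ahead of it and the grasp point (between the pads) lies 54 mm ahead of it (bot.tip_reach is the distance from the TCP to the fingertips, in m); z points along the fingers, y is the direction in which the jaws open and shut (so a half turn about z gives the same grasp; the last joint's range is limited). The gripper opens to 85 mm and grips with 20 to 120 N. Pads are 22 mm wide; open, the fingers measure 114 mm over their backs; the gripper's body (76 mm by 85 mm) begins 54 mm behind the grasp point. The pads swing forward as they close: fully open they stand 13 mm farther back than shut.
Start: joints at [62.303, 20.094, 94.641, -0, 65.266, -4.847], TCP at [0.214, 0.507, 0.304] pointing down, gripper open.
Joint ranges: [-157.81, 157.81], [-45, 120.19], [0.68, 151.7], [-89.99, 269.99], [4.06, 180], [-164.3, 164.3]. Speed limits (degrees/s): [127.2, 127.2, 159.86, 180, 180, 180].

INTERFACE

Orientations are given as [roll, pitch, yaw] about the fixed x, y, z axes, in that order (R = Rz(yaw) Ry(pitch) Rx(roll)).
In Python, from bench import bot gives the robot as it stands. The module is installed in compiled form; this text tells all that it offers. Calls block until the motion is done:
- bot.goto(position, orientation): joint-space move of the TCP to a pose.
- bot.move_straight(position, ori=None, feed=0.15, until_force=None): straight line of the TCP; ori=None keeps the orientation; feed is the mean speed in m/s. With until_force (N) it stops when the force on the tool has changed by that much, and returns True; else False.
- bot.move_joints(angles): joint-space move.
- bot.release() and bot.clamp(): open the fingers fully, or close them until they stop; the grip force is fixed at half the most.
- bot.wait(seconds).
- bot.ik(position, orientation): joint angles nearest the present ones, or None.
- bot.read_camera(name): name is "scene" or "top" or "wrist"; returns (picture, depth): 480x640x3 uint8, blue, green, red; 480x640 float32, m along the optical axis (not along the pixel's ray), 0 where there is no reading.
- bot.camera_info(name): a dict with "fx", "fy", "cx", "cy" (pixels), "pose" (4x4, takes a point from camera to world coordinates); the wrist camera has in their place "mount" (4x4, takes a point from camera to tool coordinates, whose origin is the TCP and whose axes are the flange's). Camera axes: x right, y up, looking along -z (the intrinsics and any distortion apply to the point x, -y, -z); pixel columns grow to the right and rows downward; lengths in m; the calibration is good to about 2 mm. A picture is of the moment at which its call begins: read the wrist's pose just before it. camera_info takes no time and is no camera call.
A pose or a line that the arm cannot do raises bot.Unreachable and nothing moves.
- bot.finish_job(): hands the job in, once; it reports no verdict.
Readings, each from a call of its own:
- bot.current_time(): time.
- bot.current_qpos(): joint angles.
- bot.current_qd(): joint speeds.
- bot.current_joint_torque(): joint torques, N m.
- bot.current_tool_pos(): TCP position.
- bot.current_eef_rot(): TCP orientation.
- bot.current_contact_force(): force on the tool from outside, world axes, zero at the start.
- bot.current_wrist_torque(): the same for the moment, N m.
- bot.current_grip_width(): opening from 0.0 (shut) to 1.0 (fully open).
Only numpy, scipy, OpenCV 4.12 (cv2) and the standard library are available. Lean on these libraries where they do the work, as an engineer would, in place of code of your own. Each camera call takes 0.05 s, during which the arm holds its last target. There are 200 camera calls.

## Working session

There is one attempt and no reset: what is moved stays moved. The work goes in short steps, each a Python script; the robot and the scene stay as the last script left them, time stands still between calls to the robot, and variables do not carry over. Pictures are saved under pics/ and viewed, about 8 in all and at most 12, crops included, and the job is handed in when it is done.

```bash
mkdir -p pics
cat > h.py <<'E'
from bench import bot
import numpy as np, cv2
def shot(name, fn, crop=None, scale=1):
    if name=="wrist":
        from scipy.spatial.transform import Rotation as R
        T=np.eye(4);T[:3,:3]=R.from_euler('xyz',bot.current_eef_rot(),degrees=True).as_matrix();T[:3,3]=bot.current_tool_pos()
    p,d=bot.read_camera(name); ci=bot.camera_info(name)
    M=ci.get("pose") if name!="wrist" else T@np.array(ci["mount"])
    np.savez("pics/"+fn+".npz",p=p,d=d,M=np.array(M),K=np.array([ci[k] for k in("fx","fy","cx","cy")]))
    save(fn,crop,scale); return ci
def save(fn,crop=None,scale=1,out=None):
    p=np.load("pics/"+fn+".npz")["p"]
    if crop: x0,y0,x1,y1=crop;p=p[y0:y1,x0:x1]
    cv2.imwrite("pics/"+(out or fn)+".png",cv2.resize(p,None,fx=scale,fy=scale,interpolation=cv2.INTER_CUBIC))
def px(fn,u,v,z=None):
    """pixel->world; by depth, or on the plane z"""
    f=np.load("pics/"+fn+".npz");fx,fy,cx,cy=f["K"];M=f["M"]
    r=np.array([(u-cx)/fx,-(v-cy)/fy,-1.])
    if z is None:
        w=f["d"][int(v)-1:int(v)+2,int(u)-1:int(u)+2];w=w[w>0]
        return M[:3,:3]@(r*np.median(w))+M[:3,3]
    rd=M[:3,:3]@r;return M[:3,3]+rd*(z-M[2,3])/rd[2]
E
python3 - <<'E'
from h import *
for n in("scene","top"):
    ci=shot(n,n+"0"); print(n,{k:np.round(v,3).tolist() if not isinstance(v,str) else v for k,v in ci.items()})
print(bot.camera_info("wrist"),bot.tip_reach,bot.current_time(),bot.current_contact_force())
E
```

```text
scene {'fx': 489.622, 'fy': 489.622, 'cx': 321.74, 'cy': 237.35, 'pose': [[-0.666, -0.51, 0.544, 1.169], [0.746, -0.467, 0.475, 0.564], [0.012, 0.722, 0.692, 0.872], [0.0, 0.0, 0.0, 1.0]]}
top {'fx': 572.919, 'fy': 572.919, 'cx': 321.71, 'cy': 246.169, 'pose': [[0.018, 0.994, -0.112, 0.421], [-1.0, 0.015, -0.024, 0.036], [-0.022, 0.112, 0.993, 1.233], [0.0, 0.0, 0.0, 1.0]]}
{'fx': 367.8500851008493, 'fy': 367.8500851008493, 'cx': 317.82157016018255, 'cy': 236.83379489658302, 'mount': array([[-4.29561961e-04,  9.61105502e-01,  2.76181154e-01,
         6.89345381e-02],
       [ 9.99999905e-01,  4.31599358e-04,  5.34048135e-05,
         7.86560354e-04],
       [-6.78719488e-05,  2.76181151e-01, -9.61105596e-01,
        -7.09428007e-02],
       [ 0.00000000e+00,  0.00000000e+00,  0.00000000e+00,
         1.00000000e+00]])} 0.0726 0.1 [ 0.17132457  0.03694444 -0.01771181]
```

View pics/top0.png

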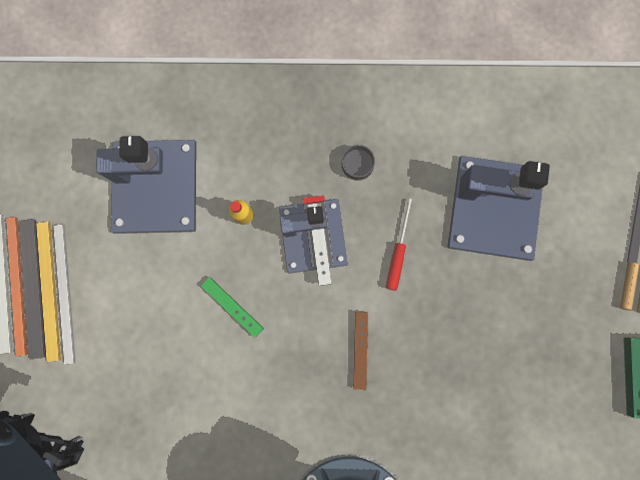

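View pics/scene0.png

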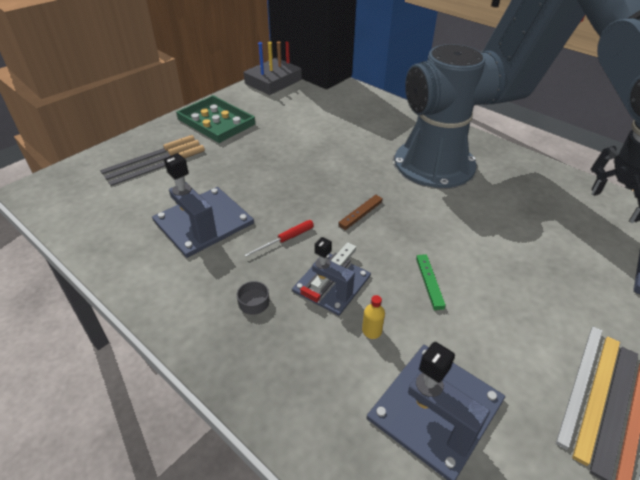

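The top view shows three clamps: left (150,185), right (497,205) and the small one in the middle (314,235). Bar look-alikes are green (231,306) and brown (360,350), plus the light and yellow strips at the left (55,290). The aluminium bar lies in the middle clamp (320,256), with the red stop at (314,199). The tin is at (357,162), the oil bottle at (240,211) and the screwdriver at (399,245). I choose the middle clamp and check it from close by.

Run:
```python
from h import *
for n,u,v,z in[("knobtop",314,208,.146),("barnear",325,284,.036),("barfar-ish",317,230,.036),("stop",314,199,.04),("b1",285,212,.012),("b2",335,206,.012),("b3",293,265,.012),("b4",341,259,.012),("tin",357,162,.03),("oil",240,208,.11),("sd0",391,288,.02),("sd1",409,200,.01),("brown",360,312,.02)]:
    print(n,px("top0",u,v,z).round(3),px("top0",u,v).round(3))
# look from the near side, above
c=px("top0",320,256,.036)
yaw=0
for y in(0,180,90,-90):
    print(y,bot.ik([c[0]-.02,c[1],.34],[180,0,y]))
```

```text
knobtop [0.617 0.078 0.146] [0.617 0.078 0.149]
barnear [0.477 0.056 0.036] [0.477 0.056 0.034]
barfar-ish [0.59  0.075 0.036] [0.59  0.075 0.036]
stop [0.656 0.082 0.04 ] [0.657 0.083 0.036]
b1 [0.632 0.146 0.012] [0.631 0.145 0.017]
b2 [0.647 0.038 0.012] [0.646 0.038 0.016]
b3 [0.517 0.126 0.012] [0.517 0.125 0.018]
b4 [0.532 0.023 0.012] [0.531 0.023 0.018]
tin [ 0.74  -0.008  0.03 ] [ 0.746 -0.009  0.004]
oil [0.622 0.227 0.11 ] [0.622 0.227 0.107]
sd0 [ 0.471 -0.083  0.02 ] [ 0.471 -0.082  0.026]
sd1 [ 0.662 -0.122  0.01 ] [ 0.661 -0.121  0.015]
brown [ 0.42  -0.018  0.02 ] [ 0.42  -0.018  0.016]
0 [ 2.34607603e+00  1.48356330e+01  9.65378938e+01 -2.54444375e-14
  6.86264732e+01  9.23460760e+01]
180 [  2.34607603  14.83563299  96.53789377   0.          68.62647325
 -87.65392397]
90 [ 2.34607603e+00  1.48356330e+01  9.65378938e+01 -2.54444375e-14
  6.86264732e+01  2.34607603e+00]
-90 None
```

Run:
```python
from h import *
bot.goto([.50,.06,.32],[180,0,189])
shot("wrist","w1",None,1.25)
print(bot.current_time(),bot.current_tool_pos(),bot.current_contact_force())
```

```text
2.0667 [0.49994792 0.06063718 0.31996322] [ 0.19717906  0.33741774 -0.31481776]
```

View pics/w1.png

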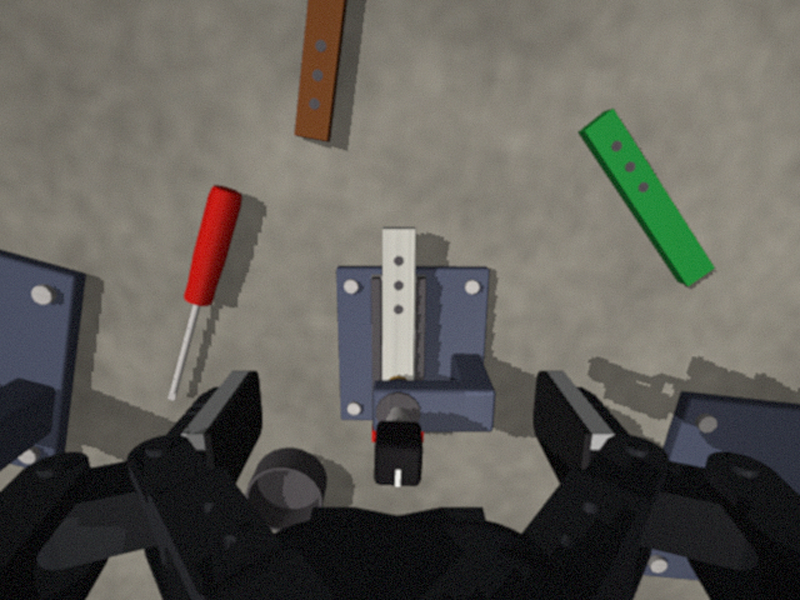

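The wrist view shows the aluminium bar (near end mid at 398,228 in the picture) lying in the channel. The knob top is at (398,465), aligned with the channel, and the base edge is at y 267. The choice is confirmed.

Run:
```python
from h import *
s=1.25
for n,u,v,z in[("nearL",383,228,.036),("nearR",415,228,.036),("near",399,228,.036),("barL380",382.5,378,.036),("barR380",414,378,.036),("base1",338,267,.012),("base2",489,267,.012),("base3",341,420,.012),("bolt1",351,287,.012),("bolt2",473,287,.012),("bolt3",354,409,.012),("knL",376,485,.146),("knR",420,485,.146),("knL2",376,453,.146),("knR2",421,453,.146)]:
    print(n,px("w1",u/s,v/s,z).round(4))
print(px("w1",399/s,240/s),px("w1",398/s,465/s))
save("w1",(290,165,350,400),2.5,"w1c")
save("top0",(270,185,360,295),6,"t0c")
```

```text
nearL [0.4807 0.0464 0.036 ]
nearR [0.4768 0.0708 0.036 ]
near [0.4787 0.0586 0.036 ]
barL380 [0.606  0.0648 0.036 ]
barR380 [0.6019 0.0911 0.036 ]
base1 [0.5223 0.0136 0.012 ]
base2 [0.5024 0.1392 0.012 ]
base3 [0.6662 0.034  0.012 ]
bolt1 [0.5379 0.0267 0.012 ]
bolt2 [0.5216 0.1294 0.012 ]
bolt3 [0.6529 0.0444 0.012 ]
knL [0.6257 0.067  0.146 ]
knR [0.6214 0.0943 0.146 ]
knL2 [0.6027 0.0637 0.146 ]
knR2 [0.5984 0.091  0.146 ]
[0.48791875 0.06007288 0.03588762] [0.60713625 0.07806234 0.14870687]
```

View pics/t0c.png

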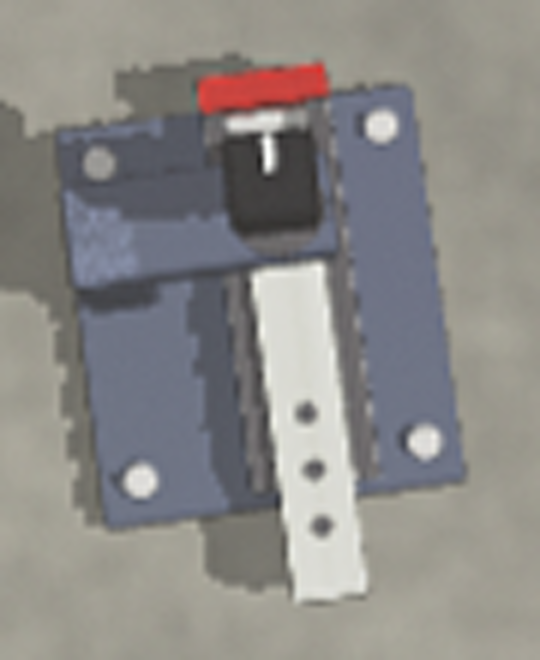

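```bash
cat >> h.py <<'E'
O=np.array([.5737,.0750]);A=8.6
c,s=np.cos(np.radians(A)),np.sin(np.radians(A))
def W(x,y,z): return [O[0]+c*x-s*y,O[1]+s*x+c*y,z]
def L(p): d=np.array(p[:2])-O; return np.array([c*d[0]+s*d[1],-s*d[0]+c*d[1],p[2]])
E
python3 - <<'E'
from h import *
ori=[180,0,180+A]
bot.clamp()
bot.goto(W(-.135,0,.17),ori)
bot.move_straight(W(-.135,0,.094))
f0=np.array(bot.current_contact_force())
r=bot.move_straight(W(-.112,0,.094),feed=.05,until_force=8);print(r)
for i in range(4):
    r=bot.move_straight(W(-.080,0,.094),feed=.012,until_force=7)
    p=L(bot.current_tool_pos());f=np.array(bot.current_contact_force())-f0
    print(r,p.round(4),f.round(2),bot.current_time())
    if not r or p[0]>-.094: break
shot("wrist","w2",None,1.25)
E
```

```text
False
True [-0.0924  0.      0.0936] [ 1.13 -0.23 -0.71] 6.4083
```

View pics/w2.png

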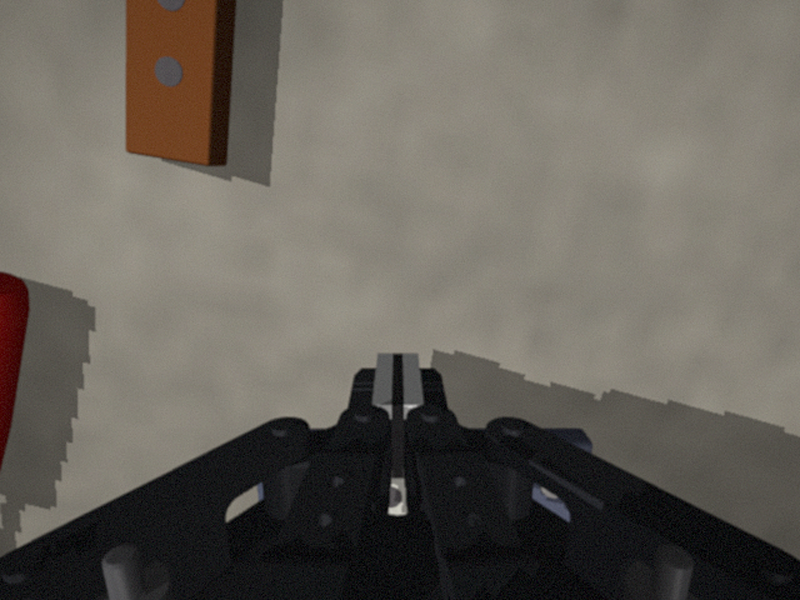

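The fingers are against the bar's end. The stop at -92 mm is where I expected home, but the force relaxed afterwards, so I push again to confirm.

Run:
```python
from h import *
for i in range(2):
    r=bot.move_straight(W(-.080,0,.094),feed=.006,until_force=10)
    p=L(bot.current_tool_pos());f=np.array(bot.current_contact_force())
    bot.wait(.3)
    print(r,p.round(4),f.round(2),np.round(bot.current_contact_force(),2),L(bot.current_tool_pos()).round(4),bot.current_time())
```

```text
True [-0.0921  0.0001  0.0931] [-0.26 -0.24  0.14] [ 0.16 -0.3  -0.59] [-0.0924  0.0002  0.0929] 7.4833
True [-0.0919  0.0002  0.0926] [-0.3   0.   -0.43] [-0.5   0.2  -0.32] [-0.0921  0.0003  0.0925] 8.4917
```

Run:
```python
from h import *
bot.move_straight(W(-.13,0,.094),feed=.06)
bot.move_straight(W(-.13,0,.2),feed=.2)
bot.release()
bot.goto([.50,.06,.32],[180,0,189])
shot("wrist","w3",(280,180,360,400),2.7)
shot("scene","s3",(285,225,385,320),4)
print(bot.current_time())
a=cv2.imread("pics/w3.png");b=cv2.imread("pics/s3.png")
H=max(len(a),len(b));pad=lambda i:cv2.copyMakeBorder(i,0,H-len(i),0,0,0)
cv2.imwrite("pics/m3.png",np.hstack([pad(a),pad(b)]))
```

```text
11.4333
```

View pics/m3.png

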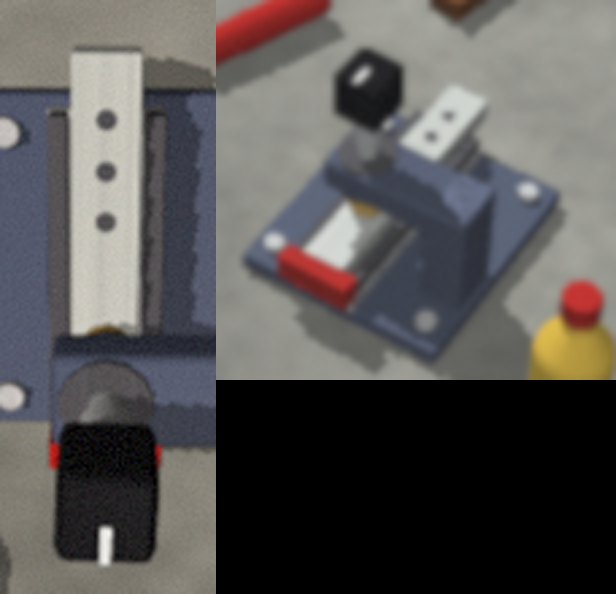

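The bar's near end moved about 16 px (17 mm), and the scene view (260–350, 250–300) shows the bar against the red stop. It's home and the pad is still above it. Next I grip the knob.

```bash
cat >> h.py <<'E'
K=[.035,-.0018]
def rd(): 
    return np.round(np.r_[bot.current_contact_force(),bot.current_wrist_torque()],3)
E
python3 - <<'E'
from h import *
print(L(px("top0",314.7,207.2,.146)))
ori=[180,0,180+A]
bot.goto(W(*K,.26),ori)
print(bot.move_straight(W(*K,.186),feed=.1,until_force=8),bot.current_qpos())
print(rd()); bot.clamp(); print(rd(),bot.current_grip_width()); bot.wait(.3)
print(rd(),L(bot.current_tool_pos()),bot.current_eef_rot(),bot.current_time())
shot("wrist","w4",None,1.25)
E
```

```text
[ 0.04499903 -0.00517448  0.146     ]
False [ 2.99960111e+00  3.43160356e+01  9.02955393e+01  2.38609303e-03
  5.53219696e+01 -9.55996286e+01]
[-0.477 -0.256  0.773  0.016  0.058  0.008]
[-0.531 -2.593  5.367 -0.481  0.252 -0.156] 0.3447972867832491
[-1.163 -2.317  5.792 -0.497  0.374 -0.126] [ 0.03510884 -0.0020833   0.18643785] [-1.79977084e+02  2.44274224e-02 -1.71408274e+02] 13.7417
```

View pics/w4.png

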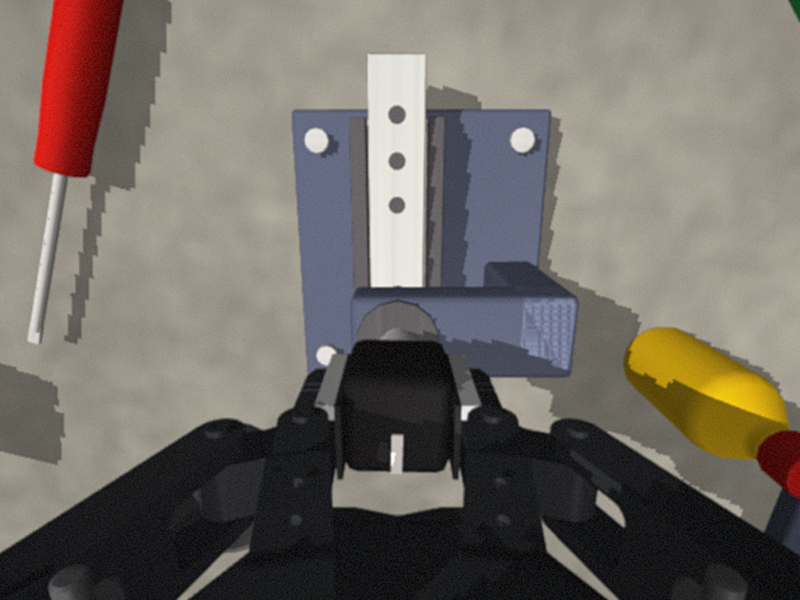

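Run:
```python
from h import *
for z in(.146,.148):
  for u,v in((397,472),(397,408),(343,471),(449,471)): print(z,L(px("w4",u/1.25,v/1.25,z)).round(4))
for v in range(270,382,6): print(v*1.25,L(px("w4",317,v)).round(4))
for u,v in((293,111),(549,111)): print(L(px("w4",u/1.25,v/1.25,.012)).round(4))
print(L(px("w4",396/1.25,54/1.25,.036)).round(4))
```

```text
0.146 [ 0.0503 -0.0021  0.146 ]
0.146 [ 0.03   -0.0021  0.146 ]
0.146 [ 0.05   -0.0174  0.146 ]
0.146 [0.05   0.0126 0.146 ]
0.148 [ 0.0488 -0.0021  0.148 ]
0.148 [ 0.0289 -0.0021  0.148 ]
0.148 [ 0.0485 -0.0171  0.148 ]
0.148 [0.0485 0.0123 0.148 ]
337.5 [ 0.0259 -0.0024  0.1041]
345.0 [ 0.0199 -0.0023  0.1257]
352.5 [ 0.0201 -0.0023  0.1313]
360.0 [ 0.02   -0.0023  0.1369]
367.5 [ 0.0201 -0.0023  0.1416]
375.0 [ 0.0203 -0.0023  0.1459]
382.5 [ 0.0214 -0.0023  0.1479]
390.0 [ 0.0233 -0.0023  0.1485]
397.5 [ 0.0253 -0.0023  0.1489]
405.0 [ 0.0273 -0.0023  0.1491]
412.5 [ 0.0295 -0.0023  0.1492]
420.0 [ 0.0318 -0.0023  0.1492]
427.5 [ 0.0344 -0.0023  0.1486]
435.0 [ 0.0363 -0.0023  0.1492]
442.5 [ 0.0384 -0.0023  0.1495]
450.0 [ 0.0406 -0.0023  0.1497]
457.5 [ 0.0433 -0.0023  0.1492]
465.0 [ 0.0454 -0.0023  0.1495]
472.5 [ 0.0481 -0.0023  0.1491]
[-0.0588 -0.0539  0.012 ]
[-0.0588  0.0734  0.012 ]
[-0.0795 -0.0026  0.036 ]
```

The knob is gripped square and centred: x 20–50 mm, y −2.3 mm, pads at ±15 mm. The bar's near end is at −79.5 mm, which is home. Next I turn clockwise in small steps and read the moment.

```bash
cat >> h.py <<'E'
import json
Kg=[.035,-.0021]
def turn_to(yaw,z):
    bot.goto(W(*Kg,z),[180,0,yaw]); bot.wait(.08)
    m=[]
    for _ in range(4): m.append(bot.current_wrist_torque()[2]); bot.wait(.015)
    return float(np.mean(m))
E
python3 - <<'E'
from h import *
yaw0=180+A; z0=.1864; t0=bot.current_time(); log=[]
for k in range(1,60):
    d=5*k; q=bot.current_qpos()
    if q[5]>153: print("joint end");break
    m=turn_to(yaw0-d,z0-.010*d/360); log.append((d,m))
    if d>=40:
        b=np.median([x for a,x in log if 15<=a<=d-10])
        if m>b+.07 and log[-2][1]>b+.055 or m>b+.11: print("rise",d,b);break
print([(a,round(x,3)) for a,x in log])
print(rd(),bot.current_qpos()[5],bot.current_eef_rot()[2],bot.current_tool_pos()[2],bot.current_time()-t0,bot.current_time())
json.dump(log,open("log.json","w"))
E
```

```text
rise 225 -0.23618919333434135
[(5, -0.182), (10, -0.157), (15, -0.236), (20, -0.173), (25, -0.239), (30, -0.219), (35, -0.225), (40, -0.219), (45, -0.237), (50, -0.227), (55, -0.226), (60, -0.209), (65, -0.224), (70, -0.213), (75, -0.219), (80, -0.218), (85, -0.217), (90, -0.228), (95, -0.248), (100, -0.233), (105, -0.258), (110, -0.24), (115, -0.232), (120, -0.22), (125, -0.259), (130, -0.207), (135, -0.267), (140, -0.252), (145, -0.251), (150, -0.251), (155, -0.235), (160, -0.244), (165, -0.253), (170, -0.249), (175, -0.228), (180, -0.275), (185, -0.281), (190, -0.253), (195, -0.262), (200, -0.263), (205, -0.238), (210, -0.237), (215, -0.2), (220, -0.172), (225, -0.155)]
[-13.819  -0.637  13.768  -0.243   2.118  -0.139] 129.27872245325324 -36.292313724218616 0.18027030815230174 18.0 31.7917
```

The reading is about −0.22, then falls in magnitude while Fx and Fz build to 14 N. That's misalignment load, not clearly a touch. I look, then regrip to relieve the load and check the sign.

Run:
```python
from h import *
shot("wrist","w5",None,1)
bot.release(); bot.wait(.1); print(rd(),bot.current_time())
shot("wrist","w6",None,1)
a=cv2.imread("pics/w5.png")[200:,120:520];b=cv2.imread("pics/w6.png")[200:,120:520]
cv2.imwrite("pics/m5.png",np.hstack([a,b]))
```

```text
[ 0.353 -0.025  0.083 -0.02   0.015 -0.026] 32.525
```

View pics/m5.png

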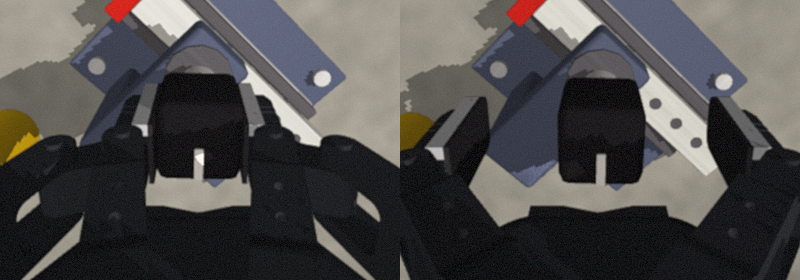

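The white line sits in the same place in the tool frame (198,165 and 600,168), so the knob followed the gripper through 225° without slipping. I regrip half a turn back and test the sign of the moment both ways.

Run:
```python
from h import *
# knob centre from depth, in tool coordinates
def clus(fn):
    f=np.load("pics/"+fn+".npz");fx,fy,cx,cy=f["K"];M=f["M"];d=f["d"]
    v,u=np.mgrid[0:480,0:640];P=np.stack([(u-cx)/fx*d,-(v-cy)/fy*d,-d],-1)@M[:3,:3].T+M[:3,3]
    return P,d
for fn in("w4","w6"):
    P,d=clus(fn);c0=np.array(W(*Kg,0))[:2]
    m=(d>0)&(np.linalg.norm(P[...,:2]-c0,axis=-1)<.024)&(P[...,2]>.136)&(P[...,2]<.155)
    Q=P[m];zt=np.median(Q[:,2]);T=Q[abs(Q[:,2]-zt)<.002]
    r=cv2.minAreaRect(np.array([L(q)[:2]*1000 for q in T],np.float32));print(fn,zt,r)
q=bot.current_tool_pos();yaw=180+A-225
bot.move_straight([q[0],q[1],.225],feed=.2)
bot.goto(W(*Kg,.225),[180,0,yaw+180])
bot.move_straight(W(*Kg,.181),feed=.15,until_force=8)
bot.clamp();bot.wait(.15);print(rd(),bot.current_grip_width(),bot.current_eef_rot(),bot.current_time())
```

```text
w4 0.14854008745494834 ((34.32029724121094, -2.452573776245117), (42.47995376586914, 29.93719482421875), 87.66949462890625)
w6 0.1424034457097969 ((35.671783447265625, -2.4949893951416016), (28.884862899780273, 29.86610221862793), 44.076725006103516)
[-5.02  -4.818  6.467 -0.533  0.723 -0.014] 0.33930326484158346 [-1.79950465e+02  9.64601899e-03  1.43589383e+02] 36.7417
```

```bash
sed -i 's/^Kg=.*/Kg=[.0355,-.0024]/' h.py
python3 - <<'E'
from h import *
y0=180+A-225+180; z=bot.current_tool_pos()[2]
for d in(-4,-8,-4,0,4,8,12):
    m=turn_to(y0-d,z-.01*d/360);print(d,round(m,3),rd(),round(bot.current_eef_rot()[2]-y0+d,2))
print(z,bot.current_time())
E
```

```text
-4 0.296 [-5.343 -3.792  2.224 -0.31   0.659  0.247] -0.04
-8 0.256 [-5.17  -3.059  2.135 -0.184  0.709  0.255] -0.05
-4 -0.123 [-5.366 -3.398  1.687 -0.333  0.739 -0.14 ] -0.09
0 -0.127 [-5.959 -3.213  1.587 -0.381  0.79  -0.13 ] -0.09
4 -0.128 [-5.992 -5.127  3.46  -0.477  0.825 -0.146] -0.09
8 -0.101 [-6.004 -4.401  2.862 -0.516  0.778 -0.052] -0.08
12 -0.103 [-5.565 -4.471  3.17  -0.545  0.835 -0.133] -0.08
0.18171472662809265 39.5417
```

Now the sign is clear: clockwise drive reads negative and counter-clockwise positive, with about 0.4 swing. Touch should therefore show as a further −0.11, so the earlier "rise" was lateral bias. I'm at 237° of at most 252°, so I continue carefully.

Run:
```python
from h import *
y0=180+A-225+180; z=.18171
for d in range(16,38,3):
    m=turn_to(y0-d,z-.01*d/360);print(225+d,round(m,3),rd())
print(bot.current_time()); shot("scene","s7",(310,235,370,305),8)
```

```text
241 -0.099 [-6.685 -4.343  5.149 -0.692  0.91  -0.097]
244 -0.102 [-7.204 -5.405  4.086 -0.704  0.872 -0.11 ]
247 -0.101 [-7.253 -5.876  3.999 -0.746  0.956 -0.076]
250 -0.083 [-7.243 -5.165  3.594 -0.756  0.956 -0.082]
253 -0.079 [-7.759 -5.546  5.085 -0.821  1.018 -0.145]
256 -0.097 [-7.308 -5.8    3.967 -0.911  1.059 -0.103]
259 -0.087 [-8.708 -6.035  5.199 -0.912  1.063 -0.069]
262 -0.078 [-8.779 -7.128  6.138 -0.947  1.11  -0.091]
42.7417
```

View pics/s7.png

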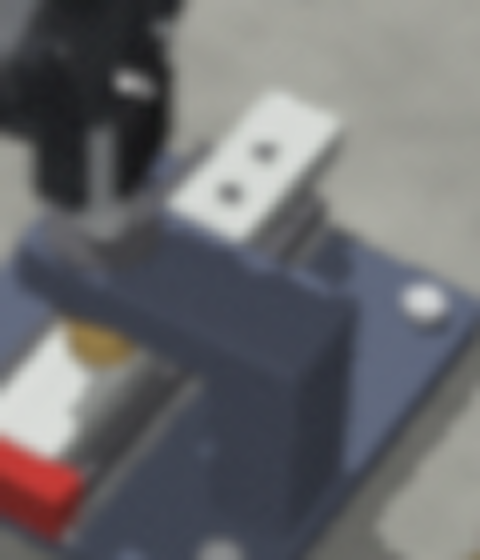

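There's no step between 237° and 262°, yet touch must come by 252°. So these at-rest readings are spring torque minus the 0.22 friction: the arm settles back after each step. On that reading, −0.24 (free) rises to −0.13 (+0.11) between about 210° and 222°, then creeps up 0.03–0.04, which matches the spec exactly. The counter-clockwise reading of +0.28 fits as well. The picture shows the brass pad down on the bar at (100,345). Touch is at about 211°, so the target is about 301°.

Run:
```python
from h import *
l=np.array(json.load(open("log.json")));
y0=180+A-225+180; z=.18171; o=[]
for d in (42,47,52,57,62,67,72,76):
    m=turn_to(y0-d,z-.01*d/360);o.append((225+d,round(m,3)))
    if m<-.17: print("unexpected step");break
print(o,rd(),bot.current_eef_rot(),bot.current_time())
```

```text
[(267, -0.078), (272, -0.082), (277, -0.06), (282, -0.092), (287, -0.071), (292, -0.06), (297, -0.089), (301, -0.078)] [-12.568  -6.538   7.682  -1.165   1.673  -0.072] [-1.79806857e+02  1.78438836e-01  6.75334328e+01] 45.9917
```

Run:
```python
from h import *
y0=180+A-225+180; z=.18171
for d in (70,76):
    m=turn_to(y0-d,z-.01*d/360);print(225+d,round(m,3))
bot.release();bot.wait(.2);print(rd())
q=bot.current_tool_pos();bot.move_straight([q[0],q[1],.26],feed=.15)
bot.goto([.50,.06,.32],[180,0,189])
shot("wrist","w8",None,1.25)
P=np.load("pics/w8.npz");print(bot.current_time())
for v in range(368,386,4):print(L(px("w8",318,v)).round(4))
```

```text
295 0.356
301 -0.061
[ 0.033 -0.35  -0.241  0.04   0.091 -0.035]
50.175
[ 0.0354 -0.003   0.1407]
[ 0.0391 -0.0029  0.1407]
[ 0.0428 -0.0029  0.1408]
[ 0.0467 -0.0029  0.1405]
[ 0.1587 -0.0022  0.001 ]
```

View pics/w8.png

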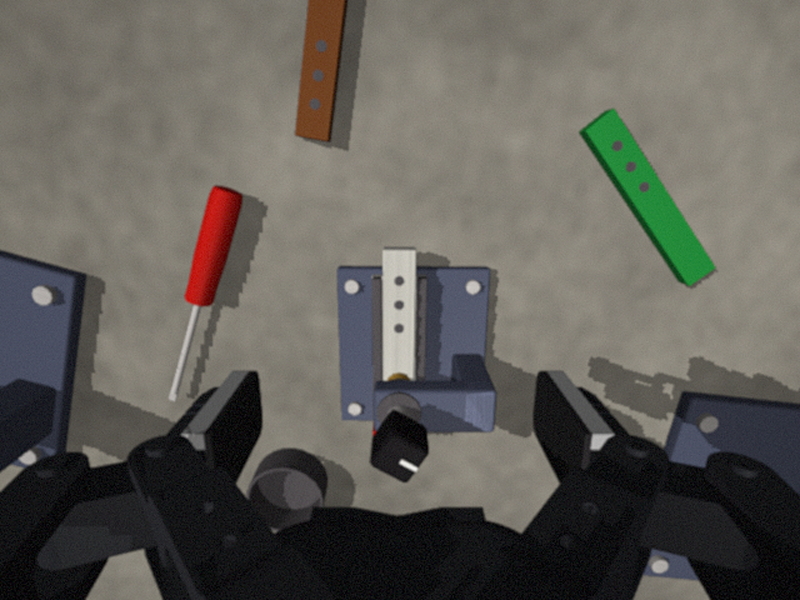

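The bar is still home (near end at (399,247), as before tightening), the knob has turned as planned, and the screwdriver, tin and look-alikes haven't moved. The mean of the two turning directions is 0.148 N m, which is about 93 N on a 10 mm lead. That agrees with a quarter turn, so I hand in.

Run:
```python
from h import *
bot.finish_job(); print(bot.current_time())
```

```text
the job is handed in; nothing more can be done
the job is handed in; nothing more can be done
```

I slid the aluminium bar home against the red stop, turned the knob clockwise about a quarter turn past touch, and handed the job in at about 50 s. No verdict was reported.

- **Bar:** I pushed with the fingers closed, stopping at a force rise of 7 to 10 N. It moved about 16 mm, and the wrist and scene pictures agreed it was home. Its near end had not moved after tightening.
- **Knob:** I turned it 301° in all, with one regrip at 225°. It had not slipped in the grip up to the regrip.
- **Touch point:** I put it at about 211°, give or take 5°, where the at-rest moment stepped up 0.11 N m.
- **Misread along the way:** I first took that step for misalignment load, because the readings came out negative. I then turned on past 252°, the latest touch could come, and saw no further step. That showed the step at about 211° was the touch.
- **Final clamp check:** turning a few degrees each way gave a mean moment of 0.148 N m, which is about 93 N. A quarter turn should give 100 N.
- **Weaker points:** sideways load on the gripper reached about 14 N because the turning axis was slightly off. The force figure is therefore only approximate.
- **Other objects:** the screwdriver and tin look unmoved in the last picture. The oil bottle was out of that view; I kept clear of it and saw no contact with it.

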